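Eject the tappet from its block behind the can and the filter

ROBOT

A 6-joint arm with a two-finger parallel gripper is mounted at the origin on the work surface. World frame = base frame: x ahead of the robot, y to its left, z up, the work surface at z = 0. Lengths are in mm, angles in rad, forces in N, time in s.
With the tool pointing down it reaches from about 275 to 750 mm from the base axis. Payload 10.2 kg.
Tool frame: the origin (TCP) lies at the very end of the fingers, on their centre line; the grasp point (between the pads) lies 19 mm behind it; z points along the fingers, y is the line along which they close (so a half turn about z gives the same grasp; the last joint's range is limited). The gripper opens to 85 mm and grips with 20 to 120 N. Pads are 22 mm wide; open, the fingers measure 114 mm over their backs; the gripper's body (76 mm by 85 mm) begins 54 mm behind the grasp point. The pads swing forward as they close: fully open they stand 13 mm farther back than shut.
Start: joints at [0.968, 0.313, 1.498, -0, 1.331, -0.223], TCP at [194.649, 487.589, 231.294] pointing down, gripper open.
Joint ranges: [-2.94, 2.94], [-0.97, 2.17], [0.19, 2.56], [-1.23, 4.37], [0.02, 3.11], [-2.88, 2.88]. Speed limits (rad/s): [2.39, 2.39, 3.01, 3.14, 3.14, 3.14].

INTERFACE

Orientations are given as a unit quaternion [w, x, y, z].
In Python, from rig import ctrl gives the robot as it stands.
- The arm moves only by the tool step_arm, never from a script. Its argument "increments" is a list of rows, each a list of 3 entries, a list of its own where there are three numbers: the shift along the tool's x, y, z in cm, then the turn, a rotation vector about the tool's x, y, z in degrees, then the opening in per cent of the stroke, from 0 (shut) to 100 (fully open). A call has 1 to 8 rows; each row is the pose to reach, as a shift and turn from the pose commanded when the call began, along the tool's axes at that moment; what a row does not reach only later rows make up. A row lasts 1/8 s, in which the tool goes at most 62.5 mm and 10.7 degrees, less where a joint would pass 70% of its speed; a pose out of reach is approached as far as the arm can. A call with a gripper value outside its range is refused whole. The fingers move at their own pace and stop on an object; "squeeze" is the grip in N (left out, the last holds). Time passes only in rows, so rows that repeat a pose let the fingers close. It gives the time, the measured TCP pose, the force, the opening and the grip force at its end, in the units of the state.
- ctrl.sense(): the state, without advancing time (a new reading comes with each control period).
- ctrl.capture(name): name is "scene" or "top" or "wrist"; returns a dict with "img" (420x560x3 uint8, red, green, blue), "fx", "fy", "cx", "cy" (pixels), "extrinsics" (4x4, takes a point from camera to world coordinates). Camera axes: x right, y down, z forward; pixel columns grow to the right and rows downward; lengths in mm; the calibration is good to about 2 mm. The wrist camera is an equidistant fisheye: a pixel r from the principal point sees the ray r / f radians off the axis. A picture is of the moment at which its call begins. There is no depth.
- ctrl.finish_job(): hands the job in; it is judged then, once.
The state is a dict: "time_s": time; "joints": joint angles; "dq": joint speeds; "tau": joint torques, N m; "eef_pos": TCP position; "ee_rot": TCP orientation; "force": force on the tool from outside, world axes, zero at the start; "wrist_torque": the same for the moment, N m; "grip_width": opening from 0.0 (shut) to 1.0 (fully open); "grip_force": force on a finger pad.
Only numpy, scipy, OpenCV 4.12 (cv2) and the standard library are available. Lean on these libraries where they do the work, as an engineer would, in place of code of your own. Each camera call takes 0.05 s, during which the arm holds its last target. There are 200 camera calls.

TASK

Take the spray can and the oil filter off the ejector block and stand both upright in the flat rectangular tray, then press the block's lever fully down so that the tappet rises out of its bore. Put the tappet, the same end up, in the round dish, then stand the can and the filter back, upright, each where it stood at the start (to about a centimetre). Knock neither of them over and leave the spanner and the jar alone.

Things in the scene. Friction and masses are not known exactly. Their poses are not given: they have to be found in the camera images.
- can_center (a point): Spray can, upright at the start: aluminium body 52 mm in diameter up to 122 mm, tapering to 42 mm at 130 mm, topped by a white cap 40 mm in diameter from 130 to 160 mm; 160 mm tall in all, about 0.28 kg. The point is on its axis, 80 mm above its underside; z is up along its axis. It stands on the base plate of the ejector block, on one side of the bore or the other (changes from start to start).
- filter_center (a point): Oil filter, upright at the start: white straight canister 60 mm in diameter up to 118 mm, tapering to 54 mm at 125 mm, with a dark stub 23 mm in diameter on top to 132 mm; 132 mm tall in all, about 0.35 kg. The point is on its axis, 66 mm above its underside; z is up along its axis. It stands on the base plate on the other side of the bore from the can.
- tappet_center (a point): Tappet: solid bright steel disc-like cylinder, 36 mm in diameter, 26 mm tall, about 0.09 kg. The point is at its centre, 13 mm above its underside; z is up along its axis. At the start it sits in the bore of the ejector block with its top level with the block's top (58 mm above the table), so it cannot be gripped; with the lever fully down it stands 20 mm proud and stays there.
- nest: Ejector block, fixed to the table. Origin: centre of its underside, on the bore's axis, at table height. A grey base plate 130 mm (x) by 220 mm (y), 8 mm thick, carries in its middle a dark block 60 by 60 mm whose top is 58 mm above the table, with the bore through it. Its lever sticks out towards its own -x side (the robot's side); can and filter stand on the plate about 70 mm to its +y and -y.
- pad_top (a point): Centre of the top of the lever's round black press pad (30 mm in diameter), 125 mm from the bore axis on the block's -x side, 56 mm above the table when up. Pressing it straight down with some 4 to 8 N swings it down to its stop, 24 mm above the table (it moves 7 mm away from the block on the way); a lift pin then pushes the tappet up from below by 20 mm. Lever and pin stay by friction where they are left.
- tray: Flat aluminium tray for parking things, fixed to the table: 220 mm (x) by 120 mm (y) outside, walls 4 mm thick, 15 mm high, floor 4 mm above the table. Origin: centre of its underside. It lies to the left or to the right of the ejector block, the dish on the other side.
- dish: Round dark steel parts dish, fixed to the table: 112 mm in diameter at the rim, 14 mm high, floor 4 mm above the table and about 94 mm in diameter. Origin: centre of its underside.
- wrench: Steel spanner, 200 mm long, lying flat beyond the block; bystander, to be left alone. x along its length.
- jar: Closed glass jar with a black lid, 64 mm in diameter, 75 mm tall, standing beyond the block; bystander, to be left alone. Origin: centre of its underside.
Not all that is in view belongs to the job. What is shaped like the part that bears tappet_center but orange or purple is not meant.

How it is judged (in metres and radians):
On the way, in this order (a step that is already met when the one before it is completed fails the run):
1. the can and the filter both stand upright in the tray, released (x of can_center in the frame of tray between -0.108 and 0.108 m and y of can_center in the frame of tray between -0.058 and 0.058 m and height (world z) of can_center below 0.096 m and angle between each of can_center, filter_center's own z axis and vertical below 0.15 rad and contact force between the fingers and can below 0.1 N and x of filter_center in the frame of tray between -0.108 and 0.108 m and y of filter_center in the frame of tray between -0.058 and 0.058 m and height (world z) of filter_center below 0.082 m and contact force between the fingers and filter below 0.1 N), for 0.2 s.
2. the lever is fully down (pad at most 30 mm above the table) (height (world z) of pad_top below 0.03 m), for 0.1 s.
3. the tappet stands in the dish, released (horizontal distance between tappet_center and dish below 0.033 m and height (world z) of tappet_center below 0.023 m and angle between tappet_center's own z axis and vertical below 0.15 rad and contact force between the fingers and tappet below 0.1 N), for 0.2 s.
At the end, for the whole second after the job is handed in: The tappet stands on the floor of the dish (centre within 33 mm of the dish's, tilt under 0.15 rad); can and filter stand upright (tilt under 0.1 rad), each within 15 mm of where it stood at the start; all released and at rest (all of step 3 and linear speed of each of tappet, can, filter below 0.02 m/s and angular speed of each of tappet, can, filter below 0.2 rad/s and distance of each of can_center, filter_center from where it was at the start of the episode below 0.015 m and angle between each of can_center, filter_center's own z axis and vertical below 0.1 rad and contact force between the fingers and can below 0.1 N and contact force between the fingers and filter below 0.1 N); the robot touches nothing.
It fails at once if the can or the filter is knocked over (angle between any of can_center, filter_center's own z axis and vertical above 0.6 rad).
It fails at once if the tappet is turned over (angle between tappet_center's own z axis and vertical above 1.2 rad).
It fails at once if the spanner or the jar is moved by more than 20 mm (distance of any of wrench, jar from where it was at the start of the episode above 0.02 m).
It also fails if it takes over 122 s, if anything falls off the work surface, if the arm or the gripper's body presses on something with over 40 N, if the wrist force passes 120 N, or if a joint passes its speed limit or range.

## Working session

There is one attempt and no reset: what is moved stays moved. The work goes in short steps, Python scripts to look and compute and a tool call to move; the robot and the scene stay as the last step left them, time stands still between calls to the robot, and variables do not carry over. Pictures are saved under pics/ and viewed, at most 14 in all, crops included, and the job is handed in when it is done.

Besides the shell and the picture viewer there is one more tool, called after "Request:" as name([rows], argument=value, ...), one row to a line, values as JSON. step_arm: Moves the arm, as the interface text tells. Its arguments: {"type":"object","properties":{"increments":{"type":"array"},"squeeze":{"type":"number"}},"required":["increments"]}

```bash
ls; mkdir -p pics; python3 - <<'E'
from rig import ctrl
import cv2,numpy as np
for n in("scene","top"):
    c=ctrl.capture(n); cv2.imwrite(f"pics/{n}0.png",c["img"][:,:,::-1]); print(n,c["fx"],c["fy"],c["cx"],c["cy"],np.round(c["extrinsics"],3).tolist())
s=ctrl.sense();print(s)
E
```

```text
pics
scene 420.6451528750819 420.6451528750819 274.270891721861 210.27369009618613 [[0.178, 0.739, -0.649, 1128.098], [0.984, -0.143, 0.107, -84.26], [-0.014, -0.658, -0.753, 703.192], [0.0, 0.0, 0.0, 1.0]]
top 485.56797932372456 485.56797932372456 283.00338034793424 203.87567060617818 [[-0.025, -0.987, 0.156, 425.098], [-0.999, 0.022, -0.025, 13.407], [0.022, -0.157, -0.987, 1098.676], [0.0, 0.0, 0.0, 1.0]]
{'time_s': 0.1, 'joints': array([ 9.67628192e-01,  3.13389854e-01,  1.49834431e+00, -5.50869470e-06,
        1.33097855e+00, -2.23429477e-01]), 'dq': array([-2.45489222e-06,  7.90680711e-04, -2.28717050e-03,  7.42061205e-04,
        2.92737082e-04,  1.01569123e-04]), 'tau': array([ 4.77363792e-03, -4.12900972e+01, -2.60138869e+01, -2.91819219e-06,
        3.00579479e-03,  3.03204808e-05]), 'eef_pos': array([194.50565831, 487.40446493, 230.80076794]), 'ee_rot': array([-2.22475198e-04,  1.88729900e-01,  9.82028875e-01, -5.13947730e-04]), 'force': array([0.09953421, 0.27109274, 0.05787531]), 'wrist_torque': array([0.0117138 , 0.07265387, 0.00528656]), 'grip_force': 0.0, 'grip_width': 1.0004427501203608}
```

View pics/top0.png

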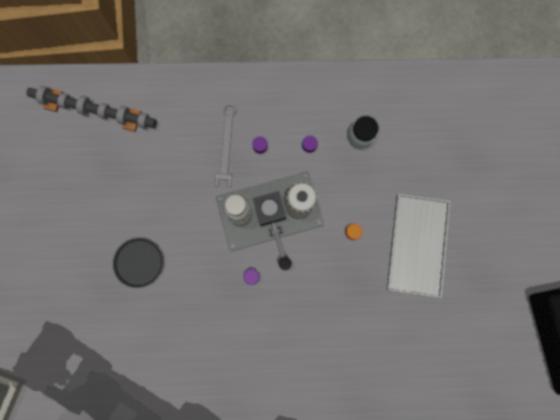

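View pics/scene0.png

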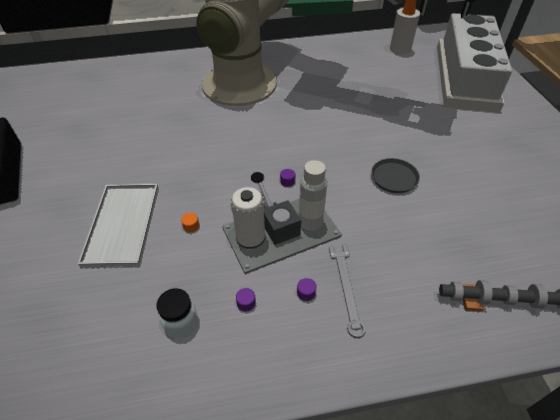

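Top view: can cap about (236,206), filter stub (302,196), steel tappet in the dark block (269,208), pad (285,263), dish (138,262), tray (419,246), jar (364,130), spanner (227,145). Same-shaped parts: purple at (260,145), (310,144) and (251,276), and orange at (354,232), all decoys. The bright steel disc in the bore at (269,208) is the one meant. I'll confirm it in an enlarged crop.

```bash
cat > h.py <<'E'
import numpy as np,cv2
from scipy.spatial.transform import Rotation as R
def ray(c,u,v):
    E=np.array(c["extrinsics"]); x=np.array([(u-c["cx"])/c["fx"],(v-c["cy"])/c["fy"],1.])
    if c.get("fish"):
        r=np.hypot(x[0],x[1]); x=np.array([np.sin(r)*x[0]/r,np.sin(r)*x[1]/r,np.cos(r)]) if r>1e-9 else x
    return E[:3,3],E[:3,:3]@x
def onz(c,u,v,z):
    o,d=ray(c,u,v); return o+d*(z-o[2])/d[2]
def two(c1,p1,c2,p2):
    o1,d1=ray(c1,*p1);o2,d2=ray(c2,*p2);d1/=np.linalg.norm(d1);d2/=np.linalg.norm(d2)
    t=np.linalg.lstsq(np.c_[d1,-d2],o2-o1,rcond=None)[0];a=o1+t[0]*d1;b=o2+t[1]*d2
    return (a+b)/2,np.linalg.norm(a-b)
def proj(c,P):
    E=np.array(c["extrinsics"]);q=E[:3,:3].T@(np.array(P)-E[:3,3]);x=q[:2]/q[2]
    if c.get("fish"): x=q[:2]/np.hypot(*q[:2])*np.arctan2(np.hypot(*q[:2]),q[2])
    return np.array([c["cx"]+c["fx"]*x[0],c["cy"]+c["fy"]*x[1]])
def cap(n):
    from rig import ctrl
    c=dict(ctrl.capture(n)); c["fish"]=n=="wrist"; return c
def tool(P):
    "world target TCP -> shift in tool axes, cm"
    from rig import ctrl
    s=ctrl.sense(); q=s["ee_rot"]; return R.from_quat(np.r_[q[1:],q[0]]).inv().apply(np.array(P)-s["eef_pos"])/10
E
python3 - <<'E'
from h import *
c=cap("top"); im=c["img"]
crop=im[165:285,205:335][:,:,::-1]
cv2.imwrite("pics/crop1.png",cv2.resize(crop,None,fx=5,fy=5,interpolation=cv2.INTER_CUBIC))
g=cv2.cvtColor(im,cv2.COLOR_RGB2GRAY).astype(int);
def blob(m,box,name,z):
    u0,v0,u1,v1=box;mm=np.zeros_like(g,np.uint8);mm[v0:v1,u0:u1]=m[v0:v1,u0:u1]*255
    cs=max(cv2.findContours(mm,0,2)[0],key=cv2.contourArea);r=cv2.minAreaRect(cs);
    print(name,cv2.contourArea(cs),np.round(r[0],1),np.round(r[1],1),np.round(onz(c,*r[0],z)),flush=True)
    return cs
print("grey",g[246,419],g[262,138],g[120,138],g[206,236],g[196,292],g[200,222])
blob(g<75,(105,230,175,295),"dish",10)
blob(g<60,(272,252,297,275),"pad",56)
cs=blob(g>150,(380,185,460,305),"tray",12)
print([np.round(onz(c,*p,15)).tolist() for p in cv2.boxPoints(cv2.minAreaRect(cs))])
blob(g<90,(294,188,310,204),"stub",140)
blob(g>150,(222,194,250,217),"cap",168)
blob(g<60,(345,110,385,145),"jar",75)
E
```

```text
grey 168 70 107 174 177 105
dish 1844.0 [137.5 262. ] [48. 49.] [474. 311.  10.]
pad 98.5 [284.5 262.5] [11. 11.] [463. -13.  56.]
tray 4316.5 [417.9 246. ] [49.  94.1] [ 494. -315.   12.]
[[398.0, -242.0, 15.0], [607.0, -278.0, 15.0], [593.0, -389.0, 15.0], [384.0, -350.0, 15.0]]
stub 52.0 [302. 196.] [8. 8.] [592. -50. 140.]
cap 253.0 [235.  204.5] [17. 18.] [573.  83. 168.]
jar 444.0 [365.2 128.3] [23.3 24.7] [ 751. -198.   75.]
```

View pics/crop1.png

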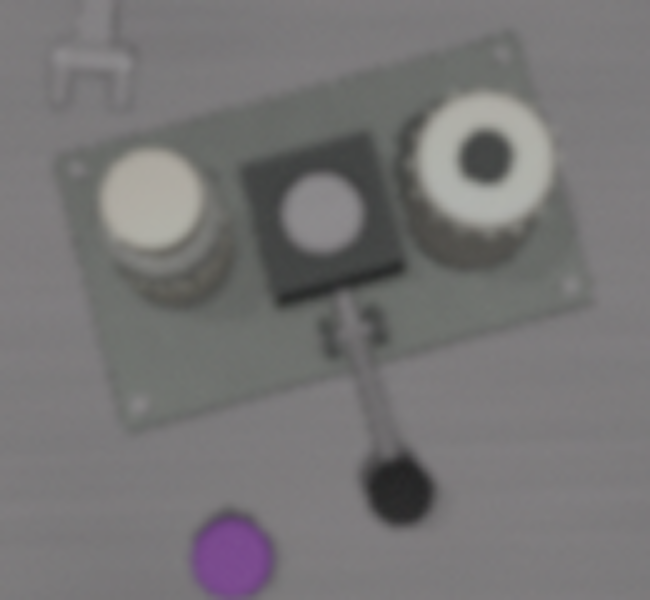

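The crop confirms it: a bright steel disc, neither purple nor orange, flush in the dark block at crop (322,213), so pixel (269.4,207.6). I'll do one two-view check of the can and filter tops, plus the bore and yaws.

```bash
python3 - <<'E'
from h import *
t=cap("top");s=cap("scene");im=s["img"]
print("bore",onz(t,269.4,207.6,58).round(1),"pad",onz(t,284.5,262.5,56).round(1))
pc=[onz(t,205+a/5,165+b/5,8)[:2] for a,b in((55,155),(512,30),(595,300),(130,432))];print(np.round(pc),np.mean(pc,0), "sizes",[np.linalg.norm(pc[i]-pc[i-1]).round() for i in range(4)])
g=cv2.cvtColor(im,cv2.COLOR_RGB2GRAY).astype(int)
for n,P in(("can",(573,83,168)),("filt",(592,-50,140)),("bore",(584,15,58)),("pad",(463,-13,56))):print(n,proj(s,P).round(1))
cv2.imwrite("pics/crop2.png",cv2.resize(im[150:270,220:360][:,:,::-1],None,fx=5,fy=5,interpolation=cv2.INTER_CUBIC))
E
```

```text
bore [582.2  16.4  58. ] pad [463.3 -13.3  56. ]
[[ 619.  137.]
 [ 673.  -73.]
 [ 547. -106.]
 [ 493.  104.]] [582.99657377  15.74559082] sizes [np.float64(131.0), np.float64(217.0), np.float64(130.0), np.float64(217.0)]
can [313.7 166.1]
filt [245.1 193.7]
bore [279.1 214.3]
pad [256.5 175.8]
```

View pics/crop2.png

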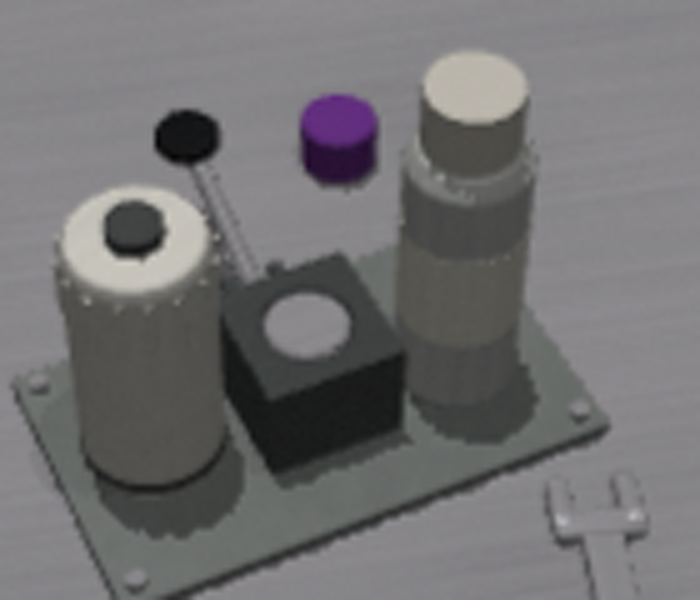

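Request:
step_arm([
  [[0,0,-2],[0,0,-10],100],
  [[0,0,-4],[0,0,-20],100],
  [[0,0,-5],[0,0,-21.8],100],
  [[0,0,-5],[0,0,-21.8],100],
])

```text
time_s: 0.75
eef_pos: [194.7, 487.7, 281.4]
ee_rot: [0.0, 0.001, 1.0, 0.0]
force: [0.2, 0.7, 0.2]
grip_width: 0.997
grip_force: 0.0
```

Crop 2: cap top (314.8,167.4), stub (246.8,195.2) and bore (281.4,215), each within 2 px of the top-view prediction. I'm moving above the can.

Request:
step_arm([
  [[-4,-4,0],[0,0,0],100],
  [[-9,-9.5,0],[0,0,0],100],
  [[-14,-15,0],[0,0,0],100],
  [[-19,-20.5,0],[0,0,0],100],
  [[-24,-26,0],[0,0,0],100],
  [[-29,-31.5,0],[0,0,0],100],
  [[-34,-37,0],[0,0,0],100],
  [[-37.9,-40.4,2],[0,0,0],100],
])

```text
time_s: 1.75
eef_pos: [532.0, 124.9, 270.8]
ee_rot: [0.0, 0.001, 1.0, 0.0]
force: [0.3, 1.4, -0.7]
grip_width: 0.995
grip_force: 0.0
```

Request:
step_arm([
  [[0,0,3],[0,0,0],100],
  [[0,0,6],[0,0,0],100],
  [[0,0,6],[0,0,0],100],
])

```text
time_s: 2.12
eef_pos: [529.6, 126.6, 208.8]
ee_rot: [-0.003, 0.001, 1.0, -0.0]
force: [-0.3, 0.7, 1.4]
grip_width: 1.003
grip_force: 0.0
```

```bash
python3 - <<'E'
from h import *
from rig import ctrl
c=cap("wrist");cv2.imwrite("pics/w1.png",c["img"][:,:,::-1]);print(ctrl.sense()["eef_pos"].round(1))
print(c["fx"],np.round(c["extrinsics"],2).tolist())
for n,P in(("can",(574,84,168)),("filt",(593,-48,140)),("bore",(584,17,58)),("pad",(463,-13,56)),("tcp",ctrl.sense()["eef_pos"])):print(n,proj(c,P).round(1))
E
```

```text
[530.5 126.8 210.7]
325.19226210127806 [[0.0, 0.95, 0.3, 452.95], [1.0, -0.0, 0.0, 126.83], [0.0, 0.3, -0.95, 350.88], [0.0, 0.0, 0.0, 1.0]]
can [212.5 296.6]
filt [ 77.1 286.7]
bore [168.5 243. ]
pad [130.3 124.6]
tcp [275.9 271.9]
```

View pics/w1.png

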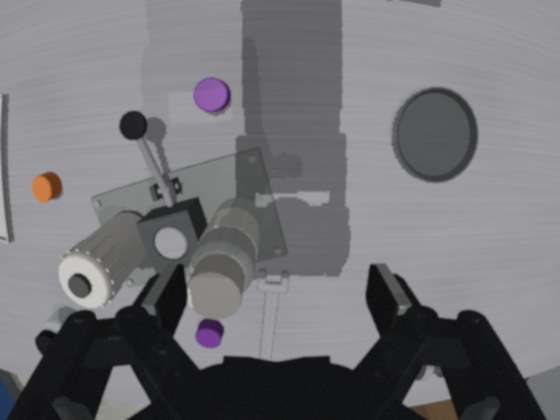

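Wrist view: cap (215,295), stub (79,286), bore (171,242) and pad (133,125), all about 2.5 px right of prediction. So y is about 1.4 mm higher than I had: can (573,85.4), filter (593,-47), bore (583,18), pad (463,-11.5). I'm aligning and descending on the can.

Request:
step_arm([
  [[-4.2,-4.1,0],[0,0,0],100],
  [[-4.25,-4.15,0],[0,0,0],100],
  [[-4.25,-4.15,1],[0,0,0],100],
  [[-4.25,-4.15,4],[0,0,0],100],
  [[-4.25,-4.15,7],[0,0,0],100],
  [[-4.25,-4.15,9],[0,0,0],100],
  [[-4.25,-4.15,9.5],[0,0,0],100],
  [[-4.25,-4.15,9.5],[0,0,0],100],
])

```text
time_s: 3.18
eef_pos: [573.3, 85.8, 116.8]
ee_rot: [0.0, -0.001, 1.0, 0.0]
force: [0.3, -0.6, -0.1]
grip_width: 0.999
grip_force: 0.0
```

```bash
python3 - <<'E'
from h import *
from rig import ctrl
c=cap("wrist");cv2.imwrite("pics/w2.png",c["img"][150:,:,::-1]);print(ctrl.sense()["eef_pos"].round(1),ctrl.sense()["force"])
E
```

```text
[573.6  85.7 117.2] [ 1.09803222 -0.73292862  0.11602462]
```

View pics/w2.png

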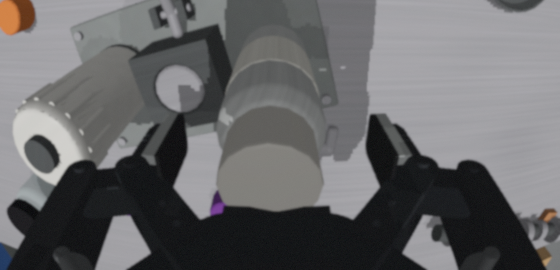

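The can sits centred between the fingers (its body spans 217–327, finger inner faces at 187 and 368). I'm going down 1.5 cm and closing.

Request:
step_arm([
  [[0,0,1],[0,0,0],100],
  [[0,-0.1,1.5],[0,0,0],100],
  [[0,-0.1,1.5],[0,0,0],80],
  [[0,-0.1,1.5],[0,0,0],65],
  [[0,-0.1,1.5],[0,0,0],40],
  [[0,-0.1,1.5],[0,0,0],40],
  [[0,-0.1,1.5],[0,0,0],40],
  [[0,-0.1,1.5],[0,0,0],40],
], squeeze=45)

```text
time_s: 4.22
eef_pos: [573.7, 84.2, 101.8]
ee_rot: [0.001, -0.0, 1.0, -0.0]
force: [0.0, -0.9, 6.7]
grip_width: 0.593
grip_force: 47.2
```

Request:
step_arm([
  [[0,0,-0.5],[0,0,0],40],
  [[0,0,-2],[0,0,0],40],
  [[0,0,-5],[0,0,0],40],
  [[0,0,-9],[0,0,0],40],
  [[0,0,-13],[0,0,0],40],
  [[0,0,-16],[0,0,0],40],
  [[0,-2,-16.5],[0,0,0],40],
  [[0,-4,-16.5],[0,0,0],40],
])

```text
time_s: 5.22
eef_pos: [573.0, 42.9, 265.6]
ee_rot: [-0.001, -0.0, 1.0, -0.0]
force: [-0.2, -0.6, -3.7]
grip_width: 0.592
grip_force: 47.3
```

Request:
step_arm([
  [[0.3,-4,0],[0,0,0],40],
  [[0.6,-8.5,0],[0,0,0],40],
  [[1,-13.5,0],[0,0,0],40],
  [[1.5,-18.5,0],[0,0,0],40],
  [[2,-23.5,0],[0,0,0],40],
  [[2.3,-28.5,0],[0,0,0],40],
  [[2.5,-32.5,0],[0,0,0],40],
  [[2.6,-35,0],[0,0,0],40],
])

```text
time_s: 6.22
eef_pos: [545.9, -308.7, 264.2]
ee_rot: [-0.001, 0.001, 1.0, 0.001]
force: [-0.5, 0.0, -3.4]
grip_width: 0.59
grip_force: 47.4
```

Request:
step_arm([
  [[0,-1.5,0],[0,0,0],40],
  [[0,-1.9,0],[0,0,0],40],
  [[0,-1.9,0],[0,0,0],40],
])

```text
time_s: 6.6
eef_pos: [547.6, -324.3, 266.0]
ee_rot: [-0.0, -0.001, 1.0, 0.0]
force: [-0.3, 0.3, -3.8]
grip_width: 0.59
grip_force: 47.4
```

Request:
step_arm([
  [[0,0,2],[0,0,0],40],
  [[0,0,5.5],[0,0,0],40],
  [[0,0,9.5],[0,0,0],40],
  [[0,0,13],[0,0,0],40],
  [[0,0,15.2],[0,0,0],40],
  [[0,0,16],[0,0,0],40],
  [[0,0,16.4],[0,0,0],40],
  [[0,0,16.5],[0,0,0],40],
])

```text
time_s: 7.6
eef_pos: [548.0, -324.7, 102.0]
ee_rot: [0.0, -0.0, 1.0, -0.0]
force: [0.1, -0.4, -2.9]
grip_width: 0.594
grip_force: 47.3
```

Request:
step_arm([
  [[0,0,0.1],[0,0,0],40],
  [[0,0,0.2],[0,0,0],40],
  [[0,0,0.2],[0,0,0],40],
])

```text
time_s: 7.98
eef_pos: [547.6, -324.8, 99.3]
ee_rot: [0.0, -0.0, 1.0, -0.0]
force: [0.2, -0.0, -4.1]
grip_width: 0.598
grip_force: 47.3
```

Request:
step_arm([
  [[0,0,0.1],[0,0,0],40],
  [[0,0,0.1],[0,0,0],40],
  [[0,0,0.15],[0,0,0],40],
])

```text
time_s: 8.35
eef_pos: [547.7, -324.8, 97.9]
ee_rot: [0.0, -0.0, 1.0, -0.0]
force: [-0.1, -0.7, -0.3]
grip_width: 0.592
grip_force: 47.6
```

Request:
step_arm([
  [[0,0,0.03],[0,0,0],40],
  [[0,0,0.03],[0,0,0],64],
  [[0,0,0.03],[0,0,0],75],
  [[0,0,0.03],[0,0,0],100],
  [[0,0,0.03],[0,0,0],100],
  [[0,0,-0.5],[0,0,0],100],
  [[0,0,-3],[0,0,0],100],
  [[0,0,-7],[0,0,0],100],
])

```text
time_s: 9.35
eef_pos: [547.2, -324.4, 167.9]
ee_rot: [-0.001, -0.0, 1.0, 0.001]
force: [0.6, -0.4, 0.8]
grip_width: 0.996
grip_force: 0.0
```

Request:
step_arm([
  [[0,0,-5],[0,0,0],100],
  [[-0.5,3,-6],[0,0,0],100],
  [[-1,7,-6],[0,0,0],100],
  [[-2,12,-6],[0,0,0],100],
  [[-3,17,-6],[0,0,0],100],
  [[-4,22,-6],[0,0,0],100],
  [[-4.5,26,-6],[0,0,0],100],
  [[-4.5,27.8,-6],[0,0,0],100],
])

```text
time_s: 10.35
eef_pos: [592.6, -44.8, 228.2]
ee_rot: [0.0, -0.001, 1.0, -0.0]
force: [-0.5, -1.2, 0.1]
grip_width: 1.001
grip_force: 0.0
```

Request:
step_arm([
  [[0,0,0],[0,0,0],100],
  [[0,0,0],[0,0,0],100],
])

```text
time_s: 10.6
eef_pos: [592.4, -48.0, 227.8]
ee_rot: [0.0, 0.0, 1.0, -0.0]
force: [0.3, -0.3, -0.2]
grip_width: 1.003
grip_force: 0.0
```

```bash
python3 - <<'E'
from h import *
from rig import ctrl
s=ctrl.sense();print(s["eef_pos"].round(1))
c=cap("wrist");cv2.imwrite("pics/w3.png",c["img"][:,:,::-1])
for n,P in(("can",(548,-325,164)),("filt",(593,-47,140)),("bore",(583,18,58))):print(n,proj(c,P).round(1))
E
```

```text
[592.4 -48.  227.8]
can [-26.2 172.4]
filt [277.1 212.4]
bore [342.3 176.2]
```

View pics/w3.png

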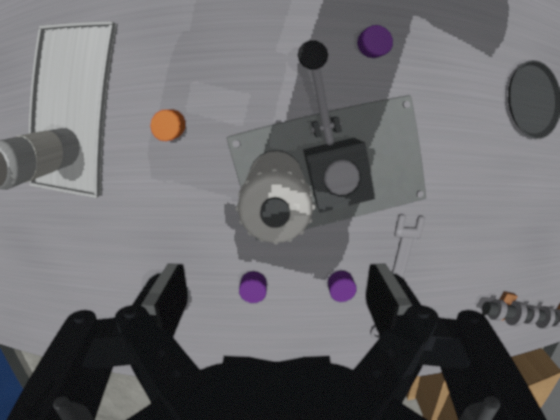

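The can stands upright in the tray at left (cap (5,160)). The stub at (275,212) matches the prediction (277,212). I'm descending on the filter.

Request:
step_arm([
  [[0,0,3],[0,0,0],100],
  [[0,0,7],[0,0,0],100],
  [[0,0,11],[0,0,0],100],
  [[0,0,13.6],[0,0,0],100],
  [[0,0,14.6],[0,0,0],100],
  [[0,0,14.6],[0,0,0],90],
  [[0,0,14.6],[0,0,0],78],
  [[0,0,14.6],[0,0,0],70],
], squeeze=45)

```text
time_s: 11.65
eef_pos: [593.2, -47.3, 83.1]
ee_rot: [0.001, -0.0, 1.0, -0.001]
force: [-0.5, -1.5, 3.2]
grip_width: 0.701
grip_force: 13.6
```

Request:
step_arm([
  [[0,0,0],[0,0,0],45],
  [[0,0,0],[0,0,0],45],
  [[0,0,0],[0,0,0],45],
])

```text
time_s: 12.02
eef_pos: [593.2, -47.3, 83.3]
ee_rot: [0.001, -0.0, 1.0, -0.001]
force: [-1.1, -2.2, 6.7]
grip_width: 0.697
grip_force: 47.3
```

Request:
step_arm([
  [[0,0,-0.5],[0,0,0],45],
  [[0,0,-2],[0,0,0],45],
  [[0,0,-5],[0,0,0],45],
  [[0,0,-8],[0,0,0],45],
  [[0,0,-10],[0,0,0],45],
  [[1.5,-2,-10],[0,0,0],45],
  [[3.5,-5,-10],[0,0,0],45],
  [[6,-9,-10],[0,0,0],45],
])

```text
time_s: 13.02
eef_pos: [531.9, -137.0, 182.5]
ee_rot: [0.0, -0.001, 1.0, -0.0]
force: [0.5, -0.7, -3.3]
grip_width: 0.693
grip_force: 49.5
```

Request:
step_arm([
  [[2.5,-4.2,0],[0,0,0],45],
  [[5,-8.5,0],[0,0,0],45],
  [[7,-12.5,0],[0,0,0],45],
  [[8.5,-15.5,0],[0,0,0],45],
  [[9,-16.8,0],[0,0,0],45],
  [[9,-16.8,0],[0,0,0],45],
  [[9,-16.8,0],[0,0,0],45],
])

```text
time_s: 13.9
eef_pos: [443.2, -303.7, 181.9]
ee_rot: [0.0, -0.001, 1.0, 0.0]
force: [-0.8, -0.5, -3.4]
grip_width: 0.691
grip_force: 49.5
```

Request:
step_arm([
  [[0,0,2.5],[0,0,0],45],
  [[0,0,6],[0,0,0],45],
  [[0,0,8.5],[0,0,0],45],
  [[0,0,9.6],[0,0,0],45],
  [[0,0,9.9],[0,0,0],45],
  [[0,0,10.0],[0,0,0],45],
  [[0,0,10.1],[0,0,0],45],
  [[0,0,10.1],[0,0,0],45],
])

```text
time_s: 14.9
eef_pos: [442.7, -304.9, 81.1]
ee_rot: [0.0, -0.0, 1.0, -0.0]
force: [0.4, 1.1, -3.5]
grip_width: 0.692
grip_force: 49.6
```

Request:
step_arm([
  [[0,0,0.1],[0,0,0],45],
  [[0,0,0.15],[0,0,0],45],
  [[0,0,0.15],[0,0,0],45],
])

```text
time_s: 15.28
eef_pos: [442.7, -304.9, 79.4]
ee_rot: [0.0, -0.0, 1.0, -0.0]
force: [-0.1, 0.1, -1.9]
grip_width: 0.695
grip_force: 49.6
```

Contact is just starting. I'll go 0.6 mm lower, release and rise.

Request:
step_arm([
  [[0,0,0.06],[0,0,0],45],
  [[0,0,0.06],[0,0,0],74],
  [[0,0,0.06],[0,0,0],85],
  [[0,0,0.06],[0,0,0],100],
  [[0,0,0.06],[0,0,0],100],
  [[0,0,-0.5],[0,0,0],100],
  [[0,0,-3],[0,0,0],100],
  [[0,0,-7],[0,0,0],100],
])

```text
time_s: 16.27
eef_pos: [442.2, -304.4, 149.6]
ee_rot: [-0.001, -0.0, 1.0, 0.001]
force: [-1.0, 0.1, 0.3]
grip_width: 1.001
grip_force: 0.0
```

Request:
step_arm([
  [[0,3,-3],[0,0,0],100],
  [[0,8,-3],[0,0,0],100],
  [[-0.5,13,-3],[0,0,0],60],
  [[-1,18,-3],[0,0,0],30],
  [[-1.5,23,-3],[0,0,0],0],
  [[-2,27,-2],[0,0,0],0],
  [[-2.1,29.3,0],[0,0,0],0],
  [[-2.1,29.3,2],[0,0,0],0],
])

```text
time_s: 17.27
eef_pos: [463.5, -10.3, 129.2]
ee_rot: [0.0, -0.002, 1.0, -0.0]
force: [-0.1, -0.7, -1.1]
grip_width: -0.003
grip_force: 0.0
```

Request:
step_arm([
  [[0,0,1],[0,0,0],0],
  [[0,0,2],[0,0,0],0],
  [[0,0,2],[0,0,0],0],
])

```text
time_s: 17.65
eef_pos: [463.3, -12.0, 109.0]
ee_rot: [-0.0, -0.0, 1.0, 0.0]
force: [-0.1, -0.4, 1.2]
grip_width: -0.004
grip_force: 0.0
```

```bash
python3 - <<'E'
from h import *
from rig import ctrl
s=ctrl.sense();print(s["eef_pos"].round(1))
c=cap("wrist");cv2.imwrite("pics/w4.png",c["img"][:,:,::-1])
for n,P in(("pad",(463,-11.5,56)),("tcp",s["eef_pos"])):print(n,proj(c,P).round(1))
E
```

```text
[463.3 -12.  109. ]
pad [276.4 228.6]
tcp [275.6 268.5]
```

View pics/w4.png

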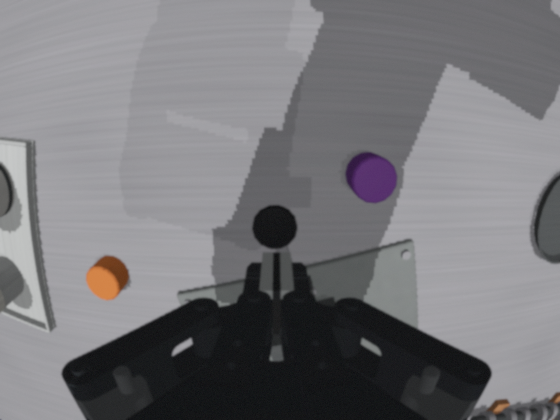

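Pad at (274.5,227) as predicted. I'm pressing it, following its 7 mm outward swing.

Request:
step_arm([
  [[0,0,2.5],[0,0,0],0],
  [[0,0,4.5],[0,0,0],0],
  [[0,0,5.3],[0,0,0],0],
  [[0.2,0,6.2],[0,0,0],0],
  [[0.4,-0.1,7],[0,0,0],0],
  [[0.6,-0.2,7.8],[0,0,0],0],
  [[0.7,-0.2,8.4],[0,0,0],0],
  [[0.7,-0.2,8.6],[0,0,0],0],
])

```text
time_s: 18.7
eef_pos: [457.4, -13.9, 25.9]
ee_rot: [0.001, -0.001, 1.0, -0.0]
force: [-17.2, 4.9, 51.8]
grip_width: 0.001
grip_force: 26.9
```

Request:
step_arm([
  [[0,0,0],[0,0,0],0],
  [[0,0,-0.1],[0,0,0],0],
  [[0,0,-1],[0,0,0],0],
  [[0,0,-4],[0,0,0],20],
  [[0,0,-8],[0,0,0],60],
  [[0,0,-12],[0,0,0],90],
  [[-2,1,-14],[0,0,0],100],
  [[-4,1,-14],[0,0,0],100],
])

```text
time_s: 19.7
eef_pos: [497.9, -3.6, 165.4]
ee_rot: [0.002, -0.001, 1.0, -0.001]
force: [0.1, -0.0, -1.1]
grip_width: 0.994
grip_force: 0.0
```

```bash
python3 - <<'E'
from h import *
from rig import ctrl
s=ctrl.sense();print(s["eef_pos"].round(1),s["force"].round(1))
c=cap("wrist");cv2.imwrite("pics/w5.png",c["img"][:,:,::-1])
for n,P in(("tappet",(583,18,78)),("flush",(583,18,58)),("pad",(456,-13,24)),("padup",(463,-11.5,56))):print(n,proj(c,P).round(1))
E
```

```text
[497.9  -3.6 165.4] [ 0.1 -0.  -1.1]
tappet [301.  305.7]
flush [299.5 293. ]
pad [265.2 145.7]
padup [265.8 159.8]
```

View pics/w5.png

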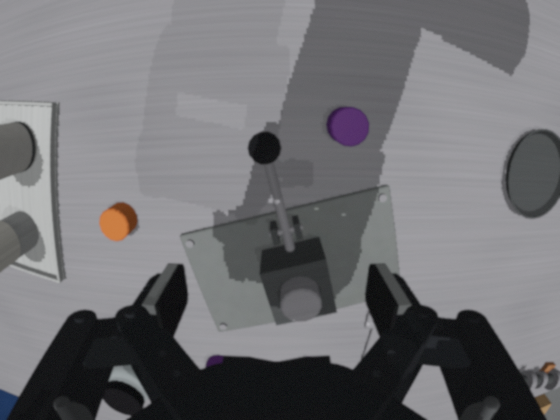

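The tappet is raised, top at about (300,298). The pad is down, at (264,148). I'm moving over the tappet for a close look.

Request:
step_arm([
  [[-3,0.7,0],[0,0,0],100],
  [[-7,1.7,0],[0,0,0],100],
  [[-8.5,2.2,0],[0,0,0],100],
  [[-8.5,2.2,0],[0,0,0],100],
  [[-8.5,2.2,3],[0,0,0],100],
  [[-8.5,2.2,5],[0,0,0],100],
  [[-8.5,2.2,5],[0,0,0],100],
])

```text
time_s: 20.62
eef_pos: [580.0, 18.1, 112.3]
ee_rot: [-0.001, -0.0, 1.0, 0.0]
force: [0.8, 0.9, 1.5]
grip_width: 1.004
grip_force: 0.0
```

```bash
python3 - <<'E'
from h import *
from rig import ctrl
s=ctrl.sense();print(s["eef_pos"].round(1),s["force"].round(1))
c=cap("wrist");cv2.imwrite("pics/w6.png",cv2.resize(c["img"][150:,130:430,::-1],None,fx=2,fy=2))
for n,P in(("tappet",(583,18,78)),("edge+x",(601,18,78)),("edge-x",(565,18,78)),("y+",(583,36,78)),("y-",(583,0,78)),("edge-xlow",(565,18,58))):print(n,((proj(c,P)-[130,150])*2).round(1))
E
```

```text
[580.   18.1 112.3] [0.8 0.9 1.5]
tappet [290.9 190.8]
edge+x [290.8 243.7]
edge-x [290.9 133.7]
y+ [351.3 190.6]
y- [230.4 190.5]
edge-xlow [290.9 112.7]
```

View pics/w6.png

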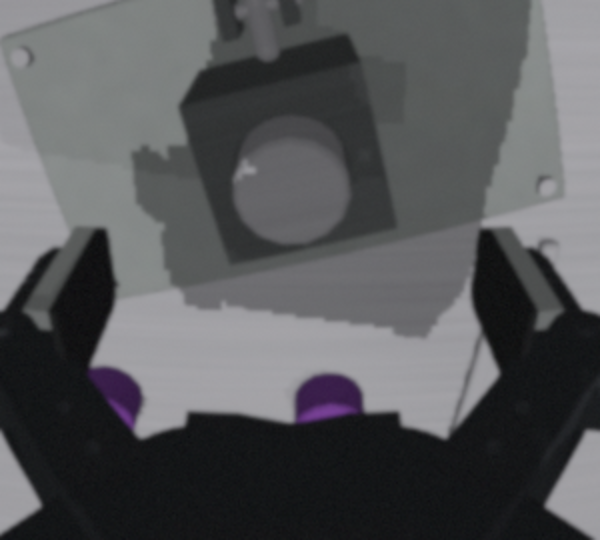

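The tappet top ellipse is centred at crop (291,191), exactly on the prediction for (583,18,78), so it is fully raised. I'm going down half-open and then feeling for the block top.

Request:
step_arm([
  [[-0.3,0,0],[0,0,0],60],
  [[-0.3,0,0],[0,0,0],55],
  [[-0.3,0,1.5],[0,0,0],55],
  [[-0.3,0,3.5],[0,0,0],55],
  [[-0.3,0,4.7],[0,0,0],55],
  [[-0.3,0,5.2],[0,0,0],55],
  [[-0.3,0,5.2],[0,0,0],55],
], squeeze=40)

```text
time_s: 21.55
eef_pos: [584.4, 18.3, 61.2]
ee_rot: [-0.0, -0.0, 1.0, -0.0]
force: [-0.7, -0.0, -0.2]
grip_width: 0.553
grip_force: 0.0
```

Request:
step_arm([
  [[0,0,0.1],[0,0,0],55],
  [[0,0,0.2],[0,0,0],55],
  [[0,0,0.3],[0,0,0],55],
])

```text
time_s: 21.92
eef_pos: [584.5, 18.3, 58.4]
ee_rot: [0.0, -0.0, 1.0, -0.0]
force: [-0.5, -0.1, -0.5]
grip_width: 0.551
grip_force: 0.0
```

Request:
step_arm([
  [[0,0,0.15],[0,0,0],55],
  [[0,0,0.3],[0,0,0],55],
  [[0,0,0.3],[0,0,0],30],
  [[0,0,0.3],[0,0,0],30],
  [[0,0,0.3],[0,0,0],25],
  [[0,0,0.3],[0,0,0],25],
])

```text
time_s: 22.68
eef_pos: [585.7, 18.3, 57.2]
ee_rot: [0.002, -0.0, 1.0, -0.0]
force: [-0.8, 0.0, 13.6]
grip_width: 0.403
grip_force: 44.1
```

Request:
step_arm([
  [[0,0,-0.5],[0,0,0],25],
  [[0,0,-2],[0,0,0],25],
  [[0,0,-4.5],[0,0,0],25],
  [[0,0,-7],[0,0,0],25],
  [[0,0,-8.5],[0,0,0],25],
  [[0.8,2,-9],[0,0,0],25],
  [[2,5.5,-9],[0,0,0],25],
  [[3.5,10,-9],[0,0,0],25],
])

```text
time_s: 23.68
eef_pos: [548.1, 119.8, 144.6]
ee_rot: [-0.001, 0.0, 1.0, 0.0]
force: [1.6, 0.8, -1.4]
grip_width: 0.4
grip_force: 40.2
```

Request:
step_arm([
  [[1.7,4.5,0],[0,0,0],25],
  [[3.5,9.5,0],[0,0,0],25],
  [[5,14,0],[0,0,0],25],
  [[6,17,0],[0,0,0],25],
  [[6,18,0],[0,0,0],25],
  [[6,18,0],[0,0,0],25],
  [[6,18,0],[0,0,0],25],
])

```text
time_s: 24.55
eef_pos: [489.4, 297.4, 145.0]
ee_rot: [-0.0, 0.0, 1.0, -0.0]
force: [-0.6, -0.2, -1.3]
grip_width: 0.402
grip_force: 40.2
```

```bash
python3 - <<'E'
from h import *
from rig import ctrl
s=ctrl.sense();print(s["eef_pos"].round(1),s["force"].round(1))
c=cap("wrist");cv2.imwrite("pics/w7.png",c["img"][:,:,::-1])
for n,P in(("dish",(475,312,14)),("d+x",(531,312,14)),("d-x",(419,312,14)),("y+",(475,368,14)),("y-",(475,256,14))):print(n,proj(c,P).round(1))
E
```

```text
[489.4 297.4 145. ] [-0.6 -0.2 -1.3]
dish [292.8 179.8]
d+x [291.7 239.7]
d-x [293.5 114.3]
y+ [356.2 180.3]
y- [228.  179.9]
```

View pics/w7.png

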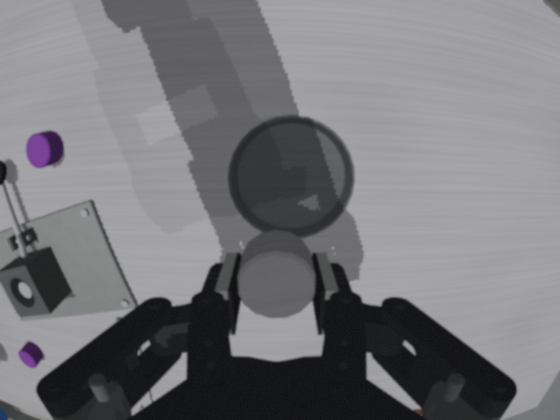

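The tappet is held upright and the dish rim is centred at (291,177), so the dish is at about (473,311). I'm placing it.

Request:
step_arm([
  [[1,1,0],[0,0,0],25],
  [[1.7,1.3,1],[0,0,0],25],
  [[1.7,1.3,4],[0,0,0],25],
  [[1.7,1.3,8],[0,0,0],25],
  [[1.7,1.3,11],[0,0,0],25],
  [[1.7,1.3,12.5],[0,0,0],25],
  [[1.7,1.3,13],[0,0,0],25],
  [[1.7,1.3,13],[0,0,0],25],
])

```text
time_s: 25.6
eef_pos: [472.5, 311.4, 15.8]
ee_rot: [0.0, -0.0, 1.0, 0.0]
force: [0.1, -0.0, -1.1]
grip_width: 0.401
grip_force: 40.2
```

Request:
step_arm([
  [[0,0,0.1],[0,0,0],25],
  [[0,0,0.2],[0,0,0],25],
  [[0,0,0.3],[0,0,0],25],
  [[0,0,0.4],[0,0,0],25],
])

```text
time_s: 26.1
eef_pos: [472.2, 311.2, 11.2]
ee_rot: [0.0, -0.0, 1.0, 0.0]
force: [0.5, -0.1, -1.2]
grip_width: 0.399
grip_force: 40.2
```

Request:
step_arm([
  [[0,0,0.1],[0,0,0],25],
  [[0,0,0.15],[0,0,0],25],
  [[0,0,0.2],[0,0,0],25],
  [[0,0,0.2],[0,0,0],25],
])

```text
time_s: 26.6
eef_pos: [472.2, 311.2, 9.8]
ee_rot: [-0.0, -0.0, 1.0, -0.0]
force: [-2.9, -1.3, 6.7]
grip_width: 0.401
grip_force: 40.9
```

Request:
step_arm([
  [[0,0,0],[0,0,0],45],
  [[0,0,0],[0,0,0],55],
  [[0,0,0],[0,0,0],60],
  [[0,0,-0.5],[0,0,0],60],
  [[0,0,-2],[0,0,0],60],
  [[0,0,-5],[0,0,0],60],
  [[0,0,-9],[0,0,0],60],
  [[0,0,-13],[0,0,0],80],
])

```text
time_s: 27.6
eef_pos: [472.2, 311.2, 141.7]
ee_rot: [0.001, -0.0, 1.0, 0.0]
force: [1.0, 0.5, 1.0]
grip_width: 0.792
grip_force: 0.0
```

Request:
step_arm([
  [[1,-1,-3],[0,0,0],100],
  [[1,-1,-7],[0,0,0],100],
  [[1,-1,-9],[0,0,0],100],
  [[1,-1,-9],[0,0,0],100],
])

```text
time_s: 28.1
eef_pos: [462.6, 301.4, 231.3]
ee_rot: [0.002, -0.0, 1.0, 0.001]
force: [0.2, -0.6, -0.3]
grip_width: 1.001
grip_force: 0.0
```

```bash
python3 - <<'E'
from h import *
from rig import ctrl
s=ctrl.sense();print(s["eef_pos"].round(1),s["force"].round(1))
c=cap("wrist");t=cap("top")
a=c["img"][100:,120:440,::-1]; b=cv2.resize(t["img"][180:310,100:180,::-1],None,fx=2.46,fy=2.46)[:320]
cv2.imwrite("pics/w8.png",np.hstack([a,b[:320] if b.shape[0]>=320 else b]))
for n,P in(("can",(548,-325,164)),("filt",(443,-305,136)),("tappet",(472,311,30))):print(n,proj(t,P).round(1))
E
```

```text
[462.6 301.4 231.3] [ 0.2 -0.6 -0.3]
can [443.8 213. ]
filt [433.  267.7]
tappet [134.9 262.6]
```

View pics/w8.png

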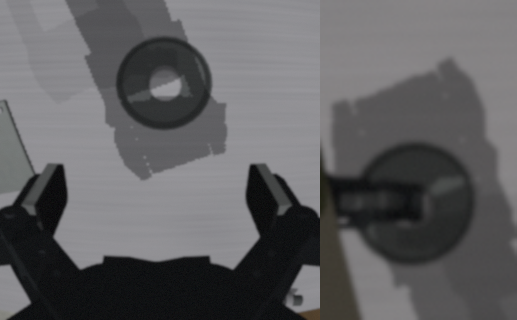

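The tappet stands flat in the middle of the dish (165,83 in the crop). Next is the filter.

Request:
step_arm([
  [[0,-4,0],[0,0,0],100],
  [[0,-9.5,0],[0,0,0],100],
  [[0,-15,0],[0,0,0],100],
  [[0,-20.5,0],[0,0,0],100],
  [[0.5,-26,0],[0,0,0],100],
  [[1,-31.5,0],[0,0,0],100],
  [[1.5,-36,0],[0,0,0],100],
  [[2,-38,0],[0,0,0],100],
])

```text
time_s: 29.2
eef_pos: [441.7, -80.6, 228.2]
ee_rot: [-0.001, 0.001, 1.0, 0.0]
force: [0.1, 0.4, 0.4]
grip_width: 1.0
grip_force: 0.0
```

Request:
step_arm([
  [[0,-4,0],[0,0,0],100],
  [[0,-9,0],[0,0,0],100],
  [[0,-14,0],[0,0,0],100],
  [[0,-19,0],[0,0,0],100],
  [[0,-22.6,0],[0,0,0],100],
  [[0,-22.6,0],[0,0,0],100],
  [[0,-22.6,0],[0,0,0],100],
])

```text
time_s: 30.08
eef_pos: [442.4, -303.9, 228.5]
ee_rot: [-0.001, -0.0, 1.0, 0.001]
force: [0.3, -0.5, 1.2]
grip_width: 1.001
grip_force: 0.0
```

Request:
step_arm([
  [[0,-0.1,3],[0,0,0],100],
  [[0,-0.1,7],[0,0,0],100],
  [[0,-0.1,11],[0,0,0],100],
  [[0,-0.1,13.8],[0,0,0],100],
  [[0,-0.1,14.9],[0,0,0],100],
  [[0,-0.1,14.9],[0,0,0],90],
  [[0,-0.1,14.9],[0,0,0],78],
  [[0,-0.1,14.9],[0,0,0],70],
], squeeze=45)

```text
time_s: 31.08
eef_pos: [443.1, -306.3, 81.4]
ee_rot: [0.001, -0.0, 1.0, -0.001]
force: [1.1, 0.1, 3.7]
grip_width: 0.704
grip_force: 10.2
```

Request:
step_arm([
  [[0,0,0],[0,0,0],45],
  [[0,0,0],[0,0,0],45],
  [[0,0,0],[0,0,0],45],
])

```text
time_s: 31.45
eef_pos: [443.2, -306.3, 81.7]
ee_rot: [0.001, -0.0, 1.0, -0.001]
force: [-0.1, 0.1, 7.1]
grip_width: 0.695
grip_force: 47.3
```

Request:
step_arm([
  [[0,0,-0.5],[0,0,0],45],
  [[0,0,-2],[0,0,0],45],
  [[0,0,-5],[0,0,0],45],
  [[0,0,-8],[0,0,0],45],
  [[0,0.5,-10],[0,0,0],45],
  [[-1,2.5,-10],[0,0,0],45],
  [[-2.5,5.5,-10],[0,0,0],45],
  [[-5,9.5,-10],[0,0,0],45],
])

```text
time_s: 32.45
eef_pos: [492.7, -210.2, 181.1]
ee_rot: [0.0, 0.0, 1.0, -0.0]
force: [0.3, -0.2, -2.9]
grip_width: 0.691
grip_force: 49.6
```

Request:
step_arm([
  [[-2.5,4,0],[0,0,0],45],
  [[-5,8,0],[0,0,0],45],
  [[-7.5,12,0],[0,0,0],45],
  [[-9.2,15,0],[0,0,0],45],
  [[-10,16.3,0],[0,0,0],45],
  [[-10,16.4,0],[0,0,0],45],
  [[-10,16.4,0],[0,0,0],45],
])

```text
time_s: 33.33
eef_pos: [592.0, -47.7, 180.4]
ee_rot: [-0.0, 0.0, 1.0, -0.0]
force: [0.6, -0.4, -3.7]
grip_width: 0.689
grip_force: 49.7
```

Request:
step_arm([
  [[-0.1,0,2.5],[0,0,0],45],
  [[-0.1,0,5.5],[0,0,0],45],
  [[-0.1,0,7.8],[0,0,0],45],
  [[-0.1,0,8.7],[0,0,0],45],
  [[-0.1,0,9.0],[0,0,0],45],
  [[-0.1,0,9.1],[0,0,0],45],
  [[-0.1,0,9.1],[0,0,0],45],
])

```text
time_s: 34.2
eef_pos: [593.8, -46.8, 90.0]
ee_rot: [0.001, -0.0, 1.0, -0.0]
force: [0.3, -0.0, -3.8]
grip_width: 0.692
grip_force: 49.7
```

Request:
step_arm([
  [[0,0,0.1],[0,0,0],45],
  [[0,0,0.15],[0,0,0],45],
  [[0,0,0.2],[0,0,0],45],
])

```text
time_s: 34.58
eef_pos: [593.4, -46.7, 87.2]
ee_rot: [0.0, -0.0, 1.0, 0.0]
force: [-0.4, -1.1, -4.5]
grip_width: 0.694
grip_force: 49.7
```

Request:
step_arm([
  [[0,0,0.05],[0,0,0],45],
  [[0,0,0.1],[0,0,0],45],
  [[0,0,0.15],[0,0,0],45],
])

```text
time_s: 34.95
eef_pos: [593.5, -46.7, 85.8]
ee_rot: [0.0, -0.0, 1.0, -0.0]
force: [-0.6, 1.6, 0.2]
grip_width: 0.694
grip_force: 50.0
```

Request:
step_arm([
  [[0,0,0.05],[0,0,0],45],
  [[0,0,0.05],[0,0,0],74],
  [[0,0,0.05],[0,0,0],85],
  [[0,0,0.05],[0,0,0],100],
  [[0,0,0.05],[0,0,0],100],
  [[0,0,-0.5],[0,0,0],100],
  [[0,0,-3],[0,0,0],100],
  [[0,0,-7],[0,0,0],100],
])

```text
time_s: 35.95
eef_pos: [592.9, -46.5, 156.0]
ee_rot: [-0.001, -0.0, 1.0, 0.0]
force: [-0.1, 0.4, 0.3]
grip_width: 0.999
grip_force: 0.0
```

Request:
step_arm([
  [[0,0,-4],[0,0,0],100],
  [[0.5,-3,-6],[0,0,0],100],
  [[1,-7,-7],[0,0,0],100],
  [[2,-12,-7],[0,0,0],100],
  [[3,-17,-7],[0,0,0],100],
  [[4,-22,-7],[0,0,0],100],
  [[4.5,-26,-7],[0,0,0],100],
  [[4.6,-27.8,-7],[0,0,0],100],
])

```text
time_s: 36.95
eef_pos: [547.1, -326.5, 225.8]
ee_rot: [0.0, 0.001, 1.0, -0.0]
force: [0.0, 0.1, 0.1]
grip_width: 1.0
grip_force: 0.0
```

Request:
step_arm([
  [[0,0,0],[0,0,0],100],
  [[0,0,0],[0,0,0],100],
])

```text
time_s: 37.2
eef_pos: [548.1, -323.3, 225.9]
ee_rot: [0.0, -0.001, 1.0, 0.0]
force: [-0.1, 0.6, -0.1]
grip_width: 0.999
grip_force: 0.0
```

Request:
step_arm([
  [[0,-0.1,0.5],[0,0,0],100],
  [[0,-0.1,3],[0,0,0],100],
  [[0,-0.1,7],[0,0,0],100],
  [[0,-0.1,10.5],[0,0,0],100],
  [[0,-0.1,12.3],[0,0,0],100],
  [[0,-0.1,12.8],[0,0,0],100],
  [[0,-0.1,12.8],[0,0,0],80],
  [[0,-0.1,12.8],[0,0,0],63],
], squeeze=45)

```text
time_s: 38.2
eef_pos: [548.1, -326.1, 99.0]
ee_rot: [0.001, -0.0, 1.0, -0.001]
force: [0.1, -0.2, -0.1]
grip_width: 0.634
grip_force: 0.0
```

Request:
step_arm([
  [[0,0,0],[0,0,0],50],
  [[0,0,0],[0,0,0],40],
  [[0,0,0],[0,0,0],40],
  [[0,0,0],[0,0,0],40],
])

```text
time_s: 38.7
eef_pos: [548.1, -326.0, 99.3]
ee_rot: [0.001, -0.0, 1.0, -0.001]
force: [-0.8, 0.6, 6.1]
grip_width: 0.592
grip_force: 47.3
```

Request:
step_arm([
  [[0,0,-0.5],[0,0,0],40],
  [[0,0,-2],[0,0,0],40],
  [[0,0,-5],[0,0,0],40],
  [[0,0,-9],[0,0,0],40],
  [[0,0,-13],[0,0,0],40],
  [[0,0,-16],[0,0,0],40],
  [[0,1.5,-16.5],[0,0,0],40],
  [[0,4,-16.5],[0,0,0],40],
])

```text
time_s: 39.7
eef_pos: [547.3, -284.7, 262.0]
ee_rot: [-0.0, 0.0, 1.0, 0.0]
force: [-0.3, 0.3, -3.4]
grip_width: 0.59
grip_force: 47.7
```

Request:
step_arm([
  [[-0.3,4,0],[0,0,0],40],
  [[-0.6,8.5,0],[0,0,0],40],
  [[-1,13.5,0],[0,0,0],40],
  [[-1.5,18.5,0],[0,0,0],40],
  [[-2,23.5,0],[0,0,0],40],
  [[-2.3,28.5,0],[0,0,0],40],
  [[-2.5,32.5,0],[0,0,0],40],
  [[-2.6,35,0],[0,0,0],40],
])

```text
time_s: 40.7
eef_pos: [572.2, 67.1, 261.6]
ee_rot: [-0.001, -0.001, 1.0, 0.0]
force: [0.5, -1.0, -3.6]
grip_width: 0.59
grip_force: 47.7
```

Request:
step_arm([
  [[0,1.5,0],[0,0,0],40],
  [[0,2,0],[0,0,0],40],
  [[0,2,0],[0,0,0],40],
])

```text
time_s: 41.08
eef_pos: [573.2, 84.0, 262.5]
ee_rot: [-0.0, -0.0, 1.0, -0.0]
force: [-0.5, 0.9, -2.8]
grip_width: 0.592
grip_force: 47.7
```

Request:
step_arm([
  [[0,0,2],[0,0,0],40],
  [[0,0,5.5],[0,0,0],40],
  [[0,0,9.5],[0,0,0],40],
  [[0,0,13],[0,0,0],40],
  [[0,0,14.7],[0,0,0],40],
  [[0,0,15.3],[0,0,0],40],
  [[0,0,15.5],[0,0,0],40],
  [[0,0,15.5],[0,0,0],40],
])

```text
time_s: 42.08
eef_pos: [573.9, 84.2, 108.7]
ee_rot: [0.001, -0.0, 1.0, -0.0]
force: [0.7, -0.4, -3.0]
grip_width: 0.593
grip_force: 47.8
```

Request:
step_arm([
  [[0,0,0.1],[0,0,0],40],
  [[0,0,0.2],[0,0,0],40],
  [[0,0,0.25],[0,0,0],40],
])

```text
time_s: 42.45
eef_pos: [573.4, 84.3, 105.3]
ee_rot: [0.0, -0.0, 1.0, -0.0]
force: [0.1, -0.0, -3.1]
grip_width: 0.591
grip_force: 47.8
```

Request:
step_arm([
  [[0,0,0.1],[0,0,0],40],
  [[0,0,0.15],[0,0,0],40],
  [[0,0,0.2],[0,0,0],40],
])

```text
time_s: 42.82
eef_pos: [573.5, 84.3, 103.4]
ee_rot: [0.0, -0.0, 1.0, -0.0]
force: [-1.4, -0.4, 0.8]
grip_width: 0.589
grip_force: 48.1
```

Request:
step_arm([
  [[0,0,0.03],[0,0,0],40],
  [[0,0,0.03],[0,0,0],64],
  [[0,0,0.03],[0,0,0],75],
  [[0,0,0.03],[0,0,0],100],
  [[0,0,0.03],[0,0,0],100],
  [[0,0,-0.5],[0,0,0],100],
  [[0,0,-3],[0,0,0],100],
  [[0,0,-7],[0,0,0],100],
])

```text
time_s: 43.82
eef_pos: [572.8, 84.3, 173.5]
ee_rot: [-0.001, -0.0, 1.0, 0.0]
force: [-0.2, 0.1, 0.4]
grip_width: 1.001
grip_force: 0.0
```

Request:
step_arm([
  [[0,0,-5],[0,0,0],100],
  [[2,3,-8],[0,0,0],100],
  [[6,8,-8],[0,0,0],100],
  [[11,13,-8],[0,0,0],100],
  [[16,18,-8],[0,0,0],100],
  [[20,23,-8],[0,0,0],100],
  [[20,25,-8],[0,0,0],100],
  [[20,25,-8],[0,0,0],100],
])

```text
time_s: 44.82
eef_pos: [372.0, 335.8, 253.6]
ee_rot: [0.0, -0.002, 1.0, 0.0]
force: [0.0, -0.8, -0.9]
grip_width: 0.999
grip_force: 0.0
```

```bash
python3 - <<'E'
from h import *
t=cap("top");im=t["img"];o=cv2.imread("pics/top0.png")
cv2.imwrite("pics/end.png",np.hstack([cv2.resize(a[165:285,205:285+50],None,fx=3,fy=3) for a in(o,im[:,:,::-1])]))
g=cv2.cvtColor(im,cv2.COLOR_RGB2GRAY).astype(int)
for nm,m,(u0,v0,u1,v1),z in(("stub",g<90,(294,188,310,204),140),("cap",g>150,(222,194,250,217),168)):
    mm=np.zeros_like(g,np.uint8);mm[v0:v1,u0:u1]=m[v0:v1,u0:u1]*255
    r=cv2.minAreaRect(max(cv2.findContours(mm,0,2)[0],key=cv2.contourArea));print(nm,r,onz(t,*r[0],z).round(1))
E
```

```text
stub ((300.5, 196.0), (8.0, 7.0), 90.0) [592.  -46.7 140. ]
cap ((234.0, 204.0), (18.0, 18.0), 90.0) [574.2  84.5 168. ]
```

View pics/end.png

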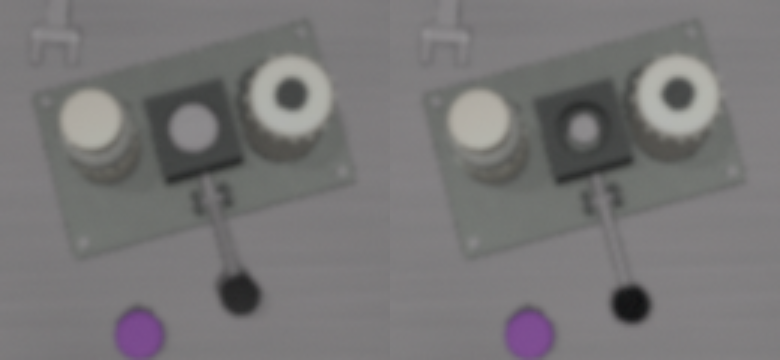

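Start (left) and now (right): can cap and filter stub are back within about 3 mm of where they stood, both upright. The bore is empty and the spanner hasn't moved. I'm handing in.

```bash
python3 -c "
from rig import ctrl
print(ctrl.finish_job())"
```

```text
the job is handed in; nothing more can be done
None
```

The job is handed in at about 45 s of the 122 s allowed: the tappet stands flat in the dish, the lever is down, and the can and filter are upright within about 3 mm of where they started; the hand-in returned no verdict.

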